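# Latch the cuvette holder under the retaining block

### The job

Pick up the black cuvette holder and set it upright on the bare end of the aluminium plate, its steel tongue pointing at the blue retaining block. Then slide it gently along the plate, feeling the resistance, so that the tongue goes under the overhang, past the brass spring jaws and against the sprung red plunger until the jaws snap shut behind it. Let go, leaving the holder latched there, and do not shove hard or disturb the other things on the bench.

Things in the scene. Friction and masses are not known exactly. Their poses are not given: they have to be found in the camera images.
- dock: aluminium plate fixed to the bench, 100 (x) x 200 (y) x 12 mm thick, origin at the centre of its underside. Its -y end is bare; near +y a blue retaining block, 88 mm wide, top 30 mm (screws 34 mm) above the bench, is clamped, its place along y differing by up to 30 mm from set-up to set-up and not reported: its front end lies 10 to 40 mm on +y of the plate's origin
- set_down (a point): point on top of the plate's bare end, x = 0, y = -65 mm in the plate's frame, 12 mm above the bench; with the holder's origin here its tongue is clear of the block in any set-up. Slide along +y. Friction included, the push reaches about 5 to 9 N before the jaws snap; then rigid stops. Set down and push gently: all contact forces of holder with plate and block must add up to under 35 N (a push of some 18 N)
- jaw_line (a point): point on the plate's top face at x = 0, y = 16 mm of the plate's frame, midway between the jaws' tips if the block is clamped nearest. Two brass spring jaws, 8 mm long in y, 32 mm apart when shut, stand 2 mm behind the block's front end; each springs out up to 6 mm with about 2 N. Their catching faces look to +y, 10 mm behind the front end; there the tongue's shoulders are held
- far_end (a point): middle of the plate's +y edge, top face, y = 100 mm. The pocket behind the jaws is 44 mm wide, its roof 10.5 mm above the plate, open towards -y. At its end a sprung red plunger: 2.5 N when first touched, the shoulders still 6 mm short of the catching faces; 5.5 N when they pass and the jaws snap shut; rigid stops 4 mm farther. Let go, it pushes the tongue back on the jaws
- holder: loose cuvette holder, about 0.16 kg, origin under the column's axis, z up. Black column 26 x 26 mm, 70 mm tall, with an open well; foot 44 (x) x 32 (y) x 8 mm; along +y a steel neck 24 mm wide to the tongue: 8 mm thick, flat underside, 40 mm wide from y = 34 (shoulders) to 44 mm, then tapering to 26 mm at its tip, y = 58 mm
- grip (a point): point on the column's axis 48 mm above the holder's underside, where it is well gripped from above (26 mm wide either way)
- tongue_tip (a point): middle of the tongue's front end, 58 mm from the holder's axis, 4 mm above its underside
- beaker_100: glass beaker, 52 mm across, 70 mm tall, bystander at the back; origin at its underside
- flask_100: conical flask, 58 mm across, 105 mm tall, bystander at the back; origin at its underside
- petri_dish_0: petri dish, 67 mm across, 16 mm tall, bystander at the back; origin at its underside
- stopwatch: black stopwatch lying face up, 73 x 62 x 18 mm, bystander at the left; origin at its underside
Things that resemble listed ones, but are neither listed nor needed, are in the scene too. Of the things that look like the dock, the larger one is meant.

How it is judged (in metres and radians):
On the way:
1. the holder stands upright on the bare end of the plate, tongue towards the block and not yet in its pocket (contact force between holder and dock above 0.3 N and z of holder in the frame of dock between 0.01 and 0.0145 m and y of tongue_tip in the frame of dock between -0.045 and 0.036 m and angle between holder's own z axis and vertical below 0.12 rad), for 0.2 s.
At the end, for the whole second after the job is handed in: The released holder is at rest, upright (0.06 rad) on the plate and in line with it (0.12 rad, 5 mm), its tongue in the pocket and caught between shut jaws and pressing plunger: its contact forces with plate, jaws and plunger add up to over 10 N, as only when latched (contact force between holder and dock above 10 N and y of tongue_tip in the frame of dock between 0.04 and 0.078 m and x of holder in the frame of dock between -0.005 and 0.005 m and z of holder in the frame of dock between 0.01 and 0.0145 m and angle between the y axis of holder and the y axis of dock, either way round below 0.12 rad and angle between holder's own z axis and vertical below 0.06 rad and linear speed of holder below 0.01 m/s); the robot touches nothing.
It fails at once if the holder is pressed against the plate or the block with more than 35 N (contact force between holder and dock above 35 N).
It fails at once if a bystander is moved more than 20 mm (distance of any of beaker_100, flask_100, petri_dish_0, stopwatch from where it was at the start of the episode above 0.02 m).
It also fails if it takes over 54 s, if anything falls off the work surface, if the arm or the gripper's body presses on something with over 40 N, if the wrist force passes 120 N, or if a joint passes its speed limit or range.

### The arm

A 7-joint arm with a two-finger parallel gripper is mounted at the origin on a cart in front of the work surface, level with it; the furniture and walls round the work are solid. World frame = base frame: x ahead of the robot, y to its left, z up, the work surface at z = 0. Lengths are in mm, angles in rad, forces in N, time in s.
With the tool pointing down it reaches from about 350 to 900 mm from the base axis. Payload 8.1 kg.
Tool frame: the origin (TCP) lies midway between the tips of the shut fingers; the grasp point (between the pads) lies arm.hold_point_z behind it (arm.hold_point_z is the distance from the TCP to the grasp point, in mm); z points along the fingers, y is the direction in which the jaws open and shut (so a half turn about z gives the same grasp; the last joint's range is limited). The gripper opens to 85 mm and grips with 20 to 120 N. Pads are 22 mm wide; open, the fingers measure 114 mm over their backs; the gripper's body (76 mm by 85 mm) begins 54 mm behind the grasp point. The pads swing forward as they close: fully open they stand 13 mm farther back than shut.
Start: joints at [-1.445, 0.434, 0.025, 1.573, -0.012, 1.134, -0.075], TCP at [141.782, 608.719, 231.323] pointing down, gripper open.
Joint ranges: [-2.62, 2.62], [-0.44, 2.09], [-1.27, 1.32], [0.08, 2.57], [-1.32, 4.46], [0.12, 2], [-2.74, 2.74]. Speed limits (rad/s): [2.22, 2.22, 3.01, 3.01, 3.14, 3.14, 3.14].

### API

Orientations are given as a unit quaternion [w, x, y, z].
In Python, from bench import sense, imaging, arm gives the robot as it stands.
- The arm moves only by the tool move_arm, never from a script. Its argument "increments" is a list of rows, each a list of 7 numbers: the shift along the tool's x, y, z in cm, then the turn, a rotation vector about the tool's x, y, z in rad, then the gripper's target within -1 to 1 (shut at 1, half-way at 0, fully open at -1). A call has exactly 5 rows; each row is the pose to reach, as a shift and turn from the pose measured when the call began, along the tool's axes at that moment; what a row does not reach only later rows make up. A row lasts 1/12 s, in which the tool goes at most 41.7 mm and 7.16 degrees, less where a joint would pass 70% of its speed; a pose out of reach is approached as far as the arm can. A call with a gripper value outside its range is refused whole. The fingers move at their own pace and stop on an object; the grip force is fixed at half the most. Time passes only in rows, so rows that repeat a pose let the fingers close, or fill a call up. It gives the time, the measured TCP pose, the force and the opening at its end, in the units of the state.
- sense(): the state, without advancing time (a new reading comes with each control period).
- imaging.grab_frame(name): name is "side" or "top" or "wrist"; returns a dict with "frame" (384x512x3 uint8, red, green, blue), "mtx" (3x3 intrinsics, pixels), "dist" ([k1, k2, p1, p2, k3] as OpenCV has them; the pictures are not rectified), "world_to_cam" (4x4, takes a point from world to camera coordinates). Camera axes: x right, y down, z forward; pixel columns grow to the right and rows downward; lengths in mm; the calibration is good to about 2 mm. A picture is of the moment at which its call begins. There is no depth.
- arm.job_done(): hands the job in, once; it reports no verdict.
The state is a dict: "t": time; "joint_pos": joint angles; "joint_vel": joint speeds; "joint_torque": joint torques, N m; "tool_pos": TCP position; "ee_rot": TCP orientation; "wrist_force": force on the tool from outside, world axes, zero at the start; "torque": the same for the moment, N m; "grip_width": finger opening in mm.
Only numpy, scipy, OpenCV 4.12 (cv2) and the standard library are available. Lean on these libraries where they do the work, as an engineer would, in place of code of your own. Each camera call takes 0.05 s, during which the arm holds its last target.

## Working session

There is one attempt and no reset: what is moved stays moved. The work goes in short steps, Python scripts to look and compute and a tool call to move; the robot and the scene stay as the last step left them, time stands still between calls to the robot, and variables do not carry over. Pictures are saved under pics/ and viewed, and the job is handed in when it is done.

Besides the shell and the picture viewer there is one more tool, called after "Emit:" by a JSON object that holds its "fn" and its "kwargs", one argument or row to a line. move_arm: Moves the arm, as the interface text tells. Its arguments: {"type":"object","properties":{"increments":{"type":"array","items":{"type":"array","items":{"type":"number"}}}},"required":["increments"]}

```bash
ls; mkdir -p pics; python3 - <<'E'
from bench import sense, imaging, arm
import cv2
s=sense(); print(s, arm.hold_point_z)
for n in ["top","side","wrist"]:
    d=imaging.grab_frame(n); cv2.imwrite(f"pics/{n}0.png",d["frame"][:,:,::-1]); print(n,d["mtx"],d["dist"],d["world_to_cam"])
E
```

```text
pics
{'t': 0.0, 'joint_pos': array([-1.4445773 ,  0.43523854,  0.02498475,  1.5740736 , -0.01160938,
        1.13400911, -0.07510005]), 'joint_vel': array([-2.46336801e-04, -2.53388474e-04,  1.39152677e-03,  1.23249248e-03,
        3.58130287e-04,  4.00396894e-05, -2.53622725e-04]), 'joint_torque': array([ 6.54795695e-04, -6.70466781e+01,  1.02556709e+00, -3.16204441e+01,
        1.55983446e-02,  1.27239831e-02,  3.35196762e-05]), 'tool_pos': array([141.71264573, 608.21138259, 230.52552701]), 'ee_rot': array([-2.02885421e-05,  1.14201901e-01,  9.93457246e-01, -7.91447749e-04]), 'wrist_force': array([ 0.70647648, -0.00372362, -0.3900589 ]), 'torque': array([-0.02138988,  0.05952692,  0.02082254]), 'grip_width': 85.435720951466} 18.700000000000003
top [[411.3459482    0.         246.94472692]
 [  0.         411.3459482  198.30391773]
 [  0.           0.           1.        ]] [-0.10239353  0.          0.          0.          0.        ] [[-2.00914223e-02 -9.99665500e-01  1.62856617e-02  9.72429294e+01]
 [-9.94681672e-01  1.83401373e-02 -1.01350931e-01  5.73878648e+02]
 [ 1.01018348e-01
[... 334 characters left out ...]
1 -9.60339659e-03  5.75682375e+02]
 [-6.81814494e-02  6.82185317e-01 -7.27993464e-01  4.18221320e+00]
 [ 8.63301387e-02 -7.22920339e-01 -6.85516806e-01  1.13601268e+03]
 [ 0.00000000e+00  0.00000000e+00  0.00000000e+00  1.00000000e+00]]
wrist [[302.43914932   0.         257.48623729]
 [  0.         302.43914932 194.14168998]
 [  0.           0.           1.        ]] [-0.01153252  0.          0.          0.          0.        ] [[ 2.26128080e-01  9.74096180e-01 -1.65017236e-03 -6.24483936e+02]
 [ 9.26903268e-01 -2.14651125e-01  3.07855854e-01 -4.04055490e+01]
 [ 2.99527000e-01 -7.11444034e-02 -9.51431579e-01  3.81046358e+02]
 [ 0.00000000e+00  0.00000000e+00  0.00000000e+00  1.00000000e+00]]
```

View pics/top0.png

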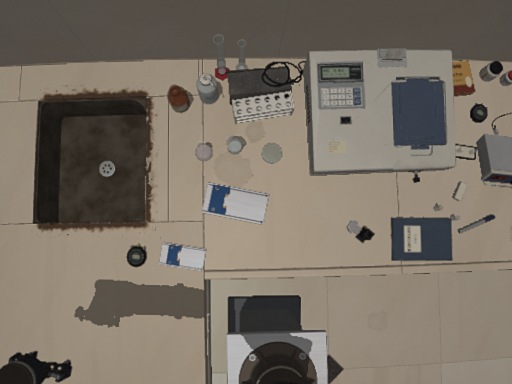

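View pics/side0.png

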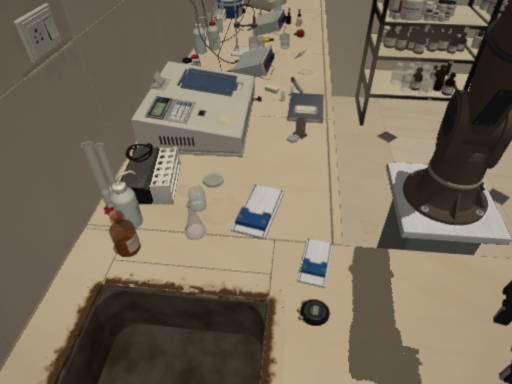

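View pics/wrist0.png

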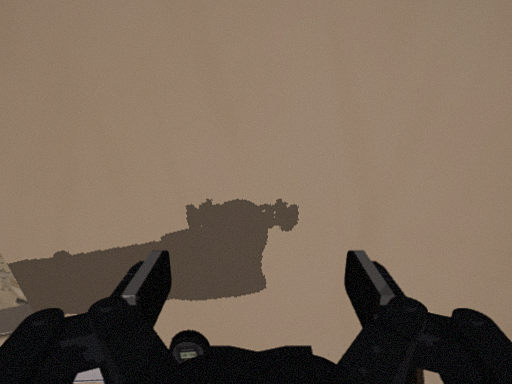

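```bash
python3 - <<'E'
import cv2,numpy as np
t=cv2.imread("pics/top0.png"); s=cv2.imread("pics/side0.png")
a=cv2.resize(t[175:255,195:280],None,fx=6,fy=6,interpolation=cv2.INTER_CUBIC)
b=cv2.resize(t[205:255,335:385],None,fx=6,fy=6,interpolation=cv2.INTER_CUBIC)
c=cv2.resize(s[110:150,275:325],None,fx=8,fy=8,interpolation=cv2.INTER_CUBIC)
e=cv2.resize(s[175:245,225:295],None,fx=6,fy=6,interpolation=cv2.INTER_CUBIC)
for i,x in enumerate([a,b,c,e]): cv2.imwrite(f"pics/z{i}.png",x)
W=np.full((800,800,3),255,np.uint8)
cv2.imwrite("pics/za.png",np.hstack([a[:480],np.pad(b,((0,180),(0,0),(0,0)))])[:, :800])
cv2.imwrite("pics/zb.png",np.hstack([np.pad(c,((0,100),(0,0),(0,0))),e])[:, :800])
E
```

```text
(no output)
```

View pics/za.png

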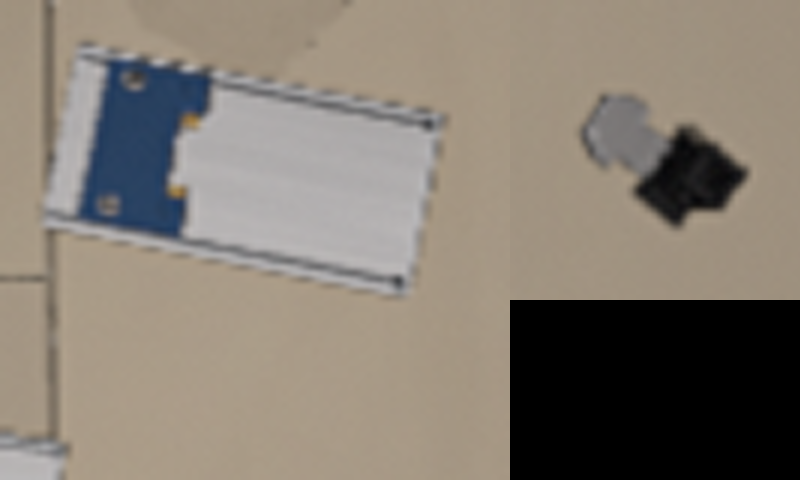

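View pics/zb.png

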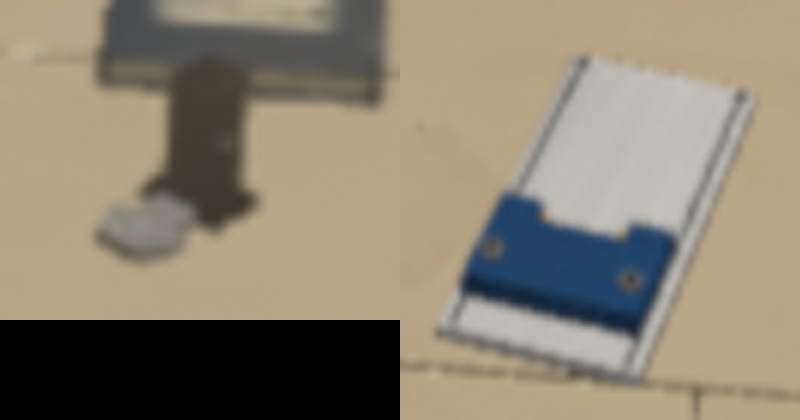

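```bash
cat > h.py <<'E'
import numpy as np,cv2
from bench import sense, imaging, arm
def ray(d,uv):
    p=cv2.undistortPoints(np.array(uv,float).reshape(-1,1,2),d["mtx"],np.array(d["dist"])).reshape(-1,2)
    T=d["world_to_cam"];R=T[:3,:3];C=-R.T@T[:3,3]
    return C,np.c_[p,np.ones(len(p))]@R
def plane(d,uv,z):
    C,r=ray(d,uv); return C+r*((z-C[2])/r[:,2])[:,None]
def proj(d,P):
    T=d["world_to_cam"]; rv=cv2.Rodrigues(T[:3,:3])[0]
    return cv2.projectPoints(np.array(P,float).reshape(-1,1,3),rv,T[:3,3],d["mtx"],np.array(d["dist"]))[0].reshape(-1,2)
E
python3 - <<'E'
from h import *
for n,roi in [("top",(195,175,280,228)),("side",(225,175,295,245))]:
    d=imaging.grab_frame(n); f=d["frame"]; print(n,ray(d,[[0,0]])[0])
    hsv=cv2.cvtColor(f,cv2.COLOR_RGB2HSV); x0,y0,x1,y1=roi
    sub=hsv[y0:y1,x0:x1].astype(int)
    blue=(sub[...,0]>95)&(sub[...,0]<130)&(sub[...,1]>110)
    white=(sub[...,1]<35)&(sub[...,2]>130)
    m=cv2.morphologyEx((blue|white).astype(np.uint8),cv2.MORPH_CLOSE,np.ones((3,3)))
    k,l,st,c=cv2.connectedComponentsWithStats(m); i=1+np.argmax(st[1:,4]); m=(l==i).astype(np.uint8)
    ct=max(cv2.findContours(m,0,1)[0],key=len); h=cv2.convexHull(ct)
    q=cv2.approxPolyDP(h,4,True).reshape(-1,2)+[x0,y0]; print(q.tolist())
    r=cv2.minAreaRect(ct); print(cv2.boxPoints(r)+[x0,y0])
    for z in (0,12): print(z,plane(d,q,z).round(1).tolist())
    cb=max(cv2.findContours(blue.astype(np.uint8),0,1)[0],key=len)
    qb=cv2.approxPolyDP(cb,2.5,True).reshape(-1,2)+[x0,y0]; print("blue",qb.tolist(),plane(d,qb,30).round(1).tolist())
E
```

```text
top [ 444.29803422  109.87837689 1321.73152785]
[[207, 183], [268, 194], [263, 223], [202, 212]]
[[200.97666931 212.20969772]
 [207.04912567 181.29536533]
 [268.82621765 193.43015289]
 [262.75376129 224.34448624]]
0 [[630.8, 214.1, 0.0], [591.3, 17.2, 0.0], [497.8, 35.6, 0.0], [536.9, 231.2, 0.0]]
12 [[629.1, 213.2, 12.0], [589.9, 18.0, 12.0], [497.3, 36.3, 12.0], [536.1, 230.1, 12.0]]
blue [[214, 185], [209, 210], [224, 213], [221, 204], [229, 188], [218, 186], [220, 188], [215, 190]] [[619.7, 189.6, 30.0], [540.7, 206.3, 30.0], [530.4, 159.3, 30.0], [559.0, 168.3, 30.0], [609.3, 142.3, 30.0], [616.3, 177.0, 30.0], [609.8, 170.8, 30.0], [603.7, 186.7, 30.0]]
side [474.40144971 881.48110466 787.32891138]
[[254, 185], [283, 191], [264, 237], [232, 229]]
[[230.93490887 228.55622101]
 [252.17751694 177.57396507]
 [283.98817062 190.82840729]
 [262.74556351 241.81066132]]
0 [[591.7, 10.3, 0.0], [497.5, 29.4, -0.0], [538.5, 222.5, 0.0], [631.8, 202.4, 0.0]]
12 [[589.9, 23.6, 12.0], [497.2, 42.4, 12.0], [537.6, 232.5, 12.0], [629.4, 212.7, 12.0]]
blue [[242, 208], [242, 217], [237, 218], [237, 223], [264, 229], [269, 214], [258, 215]] [[610.0, 145.8, 30.0], [605.0, 181.1, 30.0], [618.4, 186.3, 30.0], [615.6, 205.0, 30.0], [538.9, 219.4, 30.0], [530.3, 161.8, 30.0], [561.0, 168.8, 30.0]]
```

```bash
cat >> h.py <<'E'
from scipy.spatial.transform import Rotation as Ro
def toolR(s): return Ro.from_quat(np.array(s["ee_rot"])[[1,2,3,0]]).as_matrix()
def yaw(s): R=toolR(s); return np.arctan2(-R[0,1],R[1,1])   # yaw of y_tool as a 'y axis'
def go(P,yw=None,tilt=True):
    """print increments (cm, rad in tool axes) to TCP P with tool down, y_tool at yaw yw"""
    s=sense(); R=toolR(s); d=R.T@(np.array(P,float)-s["tool_pos"])/10
    yw=yaw(s) if yw is None else yw
    y=np.array([-np.sin(yw),np.cos(yw),0]); z=np.array([0,0,-1.]); x=np.cross(y,z)
    rv=Ro.from_matrix(R.T@np.c_[x,y,z]).as_rotvec()
    print("shift cm",d.round(2),"turn",rv.round(3)); print("  at",s["tool_pos"].round(1),"yaw",yaw(s).round(4),"F",s["wrist_force"].round(2),"w",round(s["grip_width"],1),"t",round(s["t"],2))
E
python3 - <<'E'
from h import *
s=sense(); d=imaging.grab_frame("wrist"); C,r=ray(d,[[256,192]]); R=toolR(s)
print("cam in tool",R.T@(C-s["tool_pos"]),"axis in tool",R.T@r[0])
for n,roi in [("top",(335,210,380,250)),("side",(280,110,312,145))]:
    d=imaging.grab_frame(n);x0,y0,x1,y1=roi; f=d["frame"][y0:y1,x0:x1]
    g=cv2.cvtColor(f,cv2.COLOR_RGB2HSV).astype(int)
    bl=(g[...,2]<70).astype(np.uint8); gr=((g[...,1]<38)&(g[...,2]>90)).astype(np.uint8)
    for nm,m in(("black",bl),("grey",gr)):
        k,l,st,c=cv2.connectedComponentsWithStats(m); i=1+np.argmax(st[1:,4]); p=c[i]+[x0,y0]; print(n,nm,st[i],p,[plane(d,[p],z).round(1).tolist() for z in (8,70)])
print(yaw(s))
E
```

```text
cam in tool [  79.2861139     0.29515477 -143.34815835] axis in tool [-0.30099773 -0.00495103  0.95365096]
top black [ 21  17  18  15 156] [364.47435897 234.39102564] [[[453.7, -291.1, 8.0]], [[453.2, -272.2, 70.0]]]
top grey [ 12  11  14  13 127] [353.44094488 226.92125984] [[[478.6, -255.8, 8.0]], [[477.0, -238.6, 70.0]]]
side black [16 14 10 14 74] [300.01351351 130.82432432] [[[453.6, -302.7, 8.0]], [[455.3, -208.5, 70.0]]]
side grey [ 8 24 11  8 59] [293.11864407 137.62711864] [[[477.7, -255.2, 8.0]], [[477.5, -164.8, 70.0]]]
-0.22877491213789722
```

Emit:
{"fn": "move_arm", "kwargs": {
  "increments": [
    [-4, -3, 0, 0, 0, 0, -1],
    [-8, -6, 0, 0, 0, 0, -1],
    [-12, -9, 0, 0, 0, 0, -1],
    [-15.5, -12, 0, 0, 0, 0, -1],
    [-19, -14.5, 0, 0, 0, 0, -1]
  ]
}}

```text
t: 0.82
tool_pos: [275.0, 446.2, 231.3]
ee_rot: [0.0, 0.114, 0.993, 0.0]
wrist_force: [0.6, 0.9, -0.1]
grip_width: 85.3
```

Emit:
{"fn": "move_arm", "kwargs": {
  "increments": [
    [-4, -3, 0, 0, 0, 0, -1],
    [-8, -6, 0, 0, 0, 0, -1],
    [-12, -9, 0, 0, 0, 0, -1],
    [-16, -12, 0, 0, 0, 0, -1],
    [-19, -15, 0, 0, 0, 0, -1]
  ]
}}

```text
t: 1.23
tool_pos: [406.6, 284.6, 231.7]
ee_rot: [0.0, 0.114, 0.993, 0.0]
wrist_force: [0.7, 0.6, 0.6]
grip_width: 85.0
```

```bash
python3 -c "
from h import *
go([440,-270,200]);print(sense()['joint_pos'].round(2))"
```

```text
shift cm [-15.81 -53.26   3.13] turn [ 0.001  0.001 -0.   ]
  at [406.6 284.6 231.7] yaw -0.2285 F [0.74 0.63 0.57] w 85.0 t 1.23
[-0.87  0.22  0.18  1.89 -0.05  1.03  0.68]
```

Emit:
{"fn": "move_arm", "kwargs": {
  "increments": [
    [-3, -2.8, 0, 0, 0, 0, -1],
    [-6, -5.6, 0, 0, 0, 0, -1],
    [-9, -8.4, 0, 0, 0, 0, -1],
    [-12, -11.2, 0, 0, 0, 0, -1],
    [-13.4, -12.4, 0, 0, 0, 0, -1]
  ]
}}

```text
t: 1.65
tool_pos: [511.5, 127.7, 232.1]
ee_rot: [0.001, 0.117, 0.993, -0.0]
wrist_force: [0.5, 0.7, -0.1]
grip_width: 85.4
```

```bash
python3 -c "
from h import *
d=imaging.grab_frame('wrist');cv2.imwrite('pics/w1.png',d['frame'][:,:,::-1]);s=sense();print(s['joint_vel'].round(3),s['tool_pos'])
np.savez('w1.npz',**d)
"
```

```text
[-0.055 -0.016 -0.049  0.031  0.003 -0.    -0.112] [512.6957629  126.13177936 232.14797943]
```

View pics/w1.png

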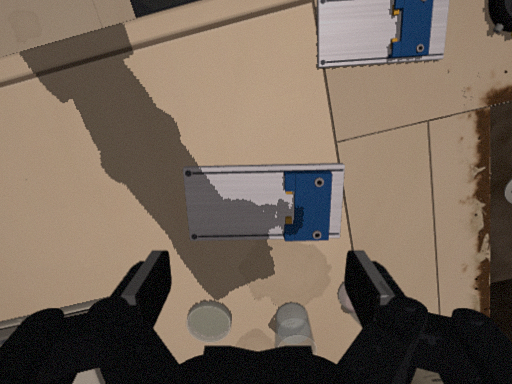

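```bash
python3 -c "
from h import *
d=imaging.grab_frame('wrist');np.savez('w1.npz',**d);s=sense();print(s['joint_vel'].round(3),s['tool_pos'])
f=d['frame'][150:255,170:355,::-1];cv2.imwrite('pics/w1z.png',cv2.resize(f,None,fx=4.3,fy=4.3,interpolation=cv2.INTER_CUBIC))
"
```

```text
[-0.054 -0.011 -0.069  0.02  -0.014  0.002 -0.057] [511.09002126 129.08094047 231.88028869]
```

View pics/w1z.png

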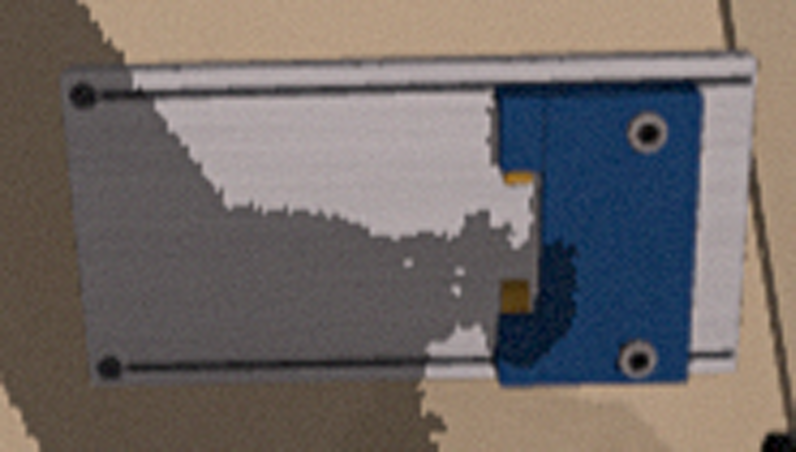

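```bash
python3 -c "
from h import *
d=dict(np.load('w1.npz'))
def z(p): p=np.array(p,float); return (p+.5)/4.3-.5+[170,150]
g=plane(d,z([[83,95],[110,367],[750,79],[733,354]]),12);print(g.round(1))
m0=(g[0]+g[1])/2;m1=(g[2]+g[3])/2;v=m1-m0;print('yaw',np.arctan2(-v[0],v[1]),np.linalg.norm(g[0]-g[1]),np.linalg.norm(g[2]-g[3]))
for i,j in((0,2),(1,3)): w=g[j]-g[i];print(np.arctan2(-w[0],w[1]))
e=plane(d,z([[79,227],[744,212]]),12);print(e, np.linalg.norm(e[0]-e[1]),e.mean(0))
c=plane(d,z([[63,72],[95,383],[755,55],[733,372]]),12);print(c.round(1))
# block
b=plane(d,z([[493,88],[497,382],[703,88],[690,383]]),30);print('blk',b.round(1))
for z0,nm in((12,'z12'),(30,'z30')): print(plane(d,z([[493,100],[518,178],[518,297]]),z0).round(1))
"
```

```text
[[502.6  41.5  12. ]
 [586.8  23.6  12. ]
 [542.7 228.5  12. ]
 [627.2 210.7  12. ]]
yaw -0.211981972416003 86.03090256817728 86.32986004446985
-0.21120206290943191
-0.21276087600971377
[[540.80777226  28.21498498  12.        ]
 [582.22576512 220.79344525  12.        ]] 196.98201311777916 [561.51676869 124.50421512  12.        ]
[[494.8  38.   12. ]
 [590.9  17.5  12. ]
 [536.1 230.9  12. ]
 [633.2 209.8  12. ]]
blk [[523.5 155.9  30. ]
 [610.4 138.7  30. ]
 [536.9 211.5  30. ]
 [624.  193.7  30. ]]
[[531.6 155.7  12. ]
 [556.3 157.9  12. ]
 [593.2 150.4  12. ]]
[[526.8 155.2  30. ]
 [550.3 157.3  30. ]
 [585.4 150.1  30. ]]
```

```bash
python3 -c "
from h import *
go([425,-285,200])"
```

```text
shift cm [ -1.28 -42.27   3.19] turn [-0.     0.002  0.   ]
  at [511.1 129.1 231.9] yaw -0.2355 F [-0.75  0.59  0.1 ] w 85.3 t 1.75
```

Emit:
{"fn": "move_arm", "kwargs": {
  "increments": [
    [0, -4.1, 0.3, 0, 0, 0, -1],
    [0, -8.2, 0.6, 0, 0, 0, -1],
    [0, -12.3, 1, 0, 0, 0, -1],
    [0, -16.4, 1.3, 0, 0, 0, -1],
    [0, -20.5, 1.6, 0, 0, 0, -1]
  ]
}}

```text
t: 2.17
tool_pos: [462.7, -69.7, 216.0]
ee_rot: [0.001, 0.117, 0.993, 0.0]
wrist_force: [0.7, 0.6, 0.4]
grip_width: 85.4
```

Emit:
{"fn": "move_arm", "kwargs": {
  "increments": [
    [0, -4.1, 0.3, 0, 0, 0, -1],
    [0, -8.2, 0.6, 0, 0, 0, -1],
    [0, -12.3, 1, 0, 0, 0, -1],
    [-0.5, -16.4, 1.3, 0, 0, 0, -1],
    [-1, -20, 1.6, 0, 0, 0, -1]
  ]
}}

```text
t: 2.58
tool_pos: [425.6, -267.9, 200.1]
ee_rot: [0.002, 0.116, 0.993, 0.0]
wrist_force: [0.7, -0.2, 0.4]
grip_width: 85.3
```

```bash
python3 -c "
from h import *
d=imaging.grab_frame('wrist');d=imaging.grab_frame('wrist');np.savez('w2.npz',**d);s=sense();print(s['joint_vel'].round(3),s['tool_pos'],s['joint_pos'].round(2))
cv2.imwrite('pics/w2.png',d['frame'][:,:,::-1])
"
```

```text
[-0.069 -0.021 -0.075  0.028 -0.005  0.014 -0.101] [ 424.62332719 -271.95686671  200.03150597] [ 0.06  0.28  0.51  1.94 -0.16  0.96  1.97]
```

View pics/w2.png

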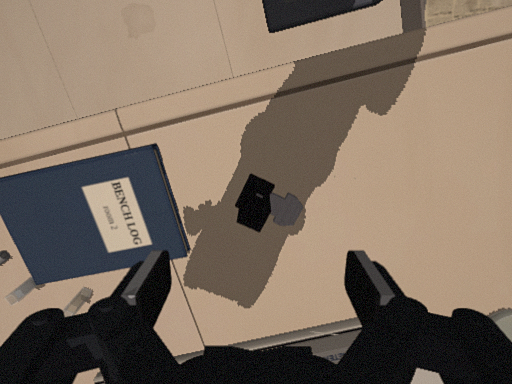

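```bash
python3 -c "
from h import *
d=imaging.grab_frame('wrist');np.savez('w2.npz',**d);s=sense();print(s['joint_vel'].round(3),s['tool_pos'])
f=d['frame'][165:240,220:320,::-1].astype(float);f=np.clip(255*(f/255)**.45,0,255).astype(np.uint8);cv2.imwrite('pics/w2z.png',cv2.resize(f,None,fx=8,fy=8,interpolation=cv2.INTER_CUBIC))
"
```

```text
[-0.053 -0.015 -0.052  0.019 -0.007  0.008 -0.034] [ 425.46750308 -268.72810828  199.8230786 ]
```

View pics/w2z.png

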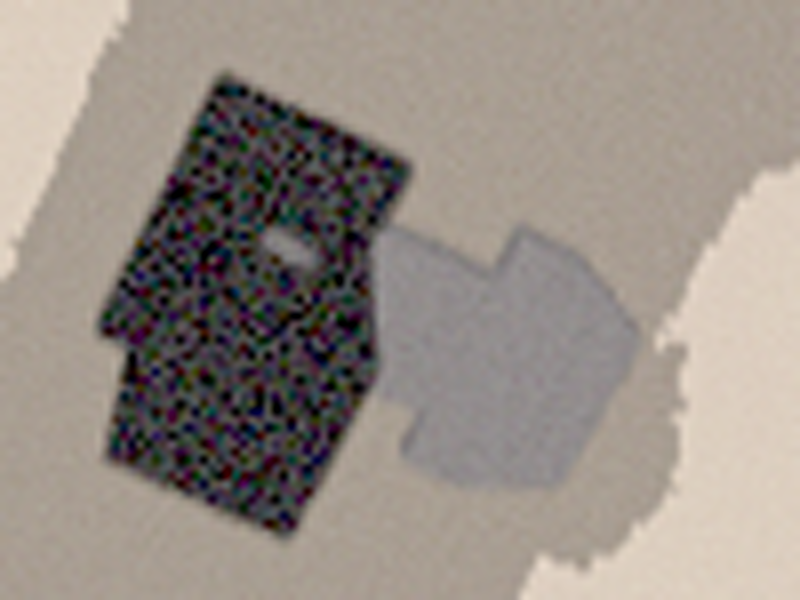

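```bash
python3 -c "
from h import *
d=dict(np.load('w2.npz'))
def z(p): p=np.array(p,float); return (p+.5)/8-.5+[220,165]
def an(v): return np.arctan2(-v[0],v[1]).round(4)
P=plane(d,z([[518,228],[403,455],[638,330],[558,487],[222,75],[412,160],[100,330]]),8)[:,:2];print(P.round(1))
D=lambda i,j:(np.linalg.norm(P[i]-P[j])).round(1)
print('sh w',D(0,1),'tip w',D(2,3),'foot depth',D(4,5),'foot w',D(4,6))
sh=(P[0]+P[1])/2;tip=(P[2]+P[3])/2
print('axis',an(tip-sh),np.linalg.norm(tip-sh))
r=lambda v:np.array([-v[1],v[0]])
print('by shoulder',an(r(P[0]-P[1])),an(r(P[1]-P[0])),'by tip',an(r(P[2]-P[3])),an(r(P[3]-P[2])),'foot',an(P[5]-P[4]),an(r(P[6]-P[4])),an(r(P[4]-P[6])))
y=np.array([-np.sin(-.59),np.cos(-.59)]) 
for yw in(-.62,-.6,-.58,-.56,-.54):
  y=np.array([-np.sin(yw),np.cos(yw)]);x=np.array([y[1],-y[0]])
  print(yw,'origin from sh',sh-34*y,'tip',tip-58*y,'foot',P[5]-16*y+22*x,P[5]-16*y-22*x)
C=plane(d,z([[110,460],[290,535],[375,370]]),70)[:,:2];print('col',C,np.linalg.norm(C[0]-C[1]),np.linalg.norm(C[2]-C[1]),an(C[1]-C[0]),'centre',(C[0]+C[2])/2)
"
```

```text
[[ 459.7 -248.5]
 [ 490.6 -272.9]
 [ 479.4 -234.7]
 [ 501.3 -251.3]
 [ 427.3 -284.7]
 [ 446.  -261.2]
 [ 460.5 -311.8]]
sh w 39.4 tip w 27.5 foot depth 30.0 foot w 42.9
axis -0.7081 23.30259695058988
by shoulder 2.4751 -0.6664 by tip 2.4913 -0.6503 foot -0.6731 -0.6836 2.458
-0.62 origin from sh [ 455.41425796 -288.37631716] tip [ 456.62507987 -290.2086425 ] foot [ 454.60494926 -287.018113  ] [ 418.79429717 -261.45256594]
-0.6 origin from sh [ 455.97160933 -288.76586054] tip [ 457.57585572 -290.87315768] foot [ 455.11928973 -286.84078842] [ 418.80452268 -261.99651959]
-0.58 origin from sh [ 456.53663957 -289.14417973] tip [ 458.53973085 -291.51852571] foot [ 455.62998109 -286.65321317] [ 418.82562449 -262.54015996]
-0.56 origin from sh [ 457.10912269 -289.5111234 ] tip [ 459.5163197  -292.14448846] foot [ 456.13681906 -286.4554623 ] [ 418.85759417 -263.08326959]
-0.54 origin from sh [ 457.68882971 -289.8665448 ] tip [ 460.50523167 -292.75079554] foot [ 456.6396009  -286.24761488] [ 418.90041892 -263.62563125]
col [[ 456.25303023 -304.09767113]
 [ 471.25695021 -285.08412864]
 [ 452.44103329 -269.85325626]] 24.220495714510566 24.207812847858893 -0.6681 centre [ 454.34703176 -286.9754637 ]
```

```bash
python3 -c "
from h import *
go([454.2,-287.2,130],-0.67)"
```

```text
shift cm [-3.21 -1.12  6.99] turn [0.    0.003 0.432]
  at [ 425.5 -268.7  199.8] yaw -0.2383 F [ 0.29  0.51 -0.4 ] w 85.3 t 2.73
```

Emit:
{"fn": "move_arm", "kwargs": {
  "increments": [
    [-0.8, -0.3, 1.5, 0, 0, 0.1, -0.5],
    [-1.6, -0.6, 3, 0, 0, 0.2, -0.5],
    [-2.4, -0.9, 4.5, 0, 0, 0.3, -0.5],
    [-3.2, -1.1, 6, 0, 0, 0.4, -0.5],
    [-3.2, -1.1, 7, 0, 0, 0.432, -0.5]
  ]
}}

```text
t: 3.15
tool_pos: [455.9, -285.1, 128.6]
ee_rot: [0.001, 0.33, 0.944, 0.0]
wrist_force: [-1.0, 0.6, -0.0]
grip_width: 64.0
```

```bash
python3 -c "
from h import *
d=imaging.grab_frame('wrist');cv2.imwrite('pics/w3.png',d['frame'][:,:,::-1])
go([454.2,-287.2,30],-0.67)"
```

```text
shift cm [-0.18 -0.22  9.71] turn [ 0.001 -0.001 -0.001]
  at [ 454.2 -284.4  127.1] yaw -0.6706 F [-0.92  0.27 -1.64] w 64.2 t 3.2
```

View pics/w3.png

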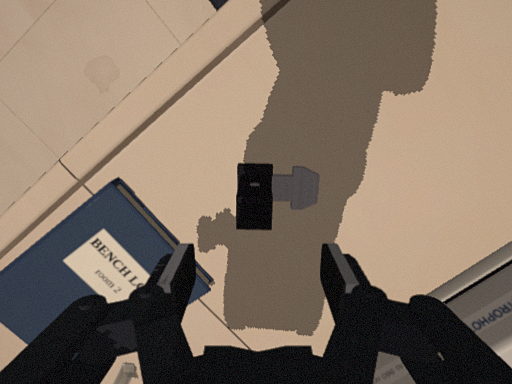

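Emit:
{"fn": "move_arm", "kwargs": {
  "increments": [
    [-0.1, -0.2, 2.5, 0, 0, 0, -0.5],
    [-0.2, -0.2, 5, 0, 0, 0, -0.5],
    [-0.2, -0.2, 7, 0, 0, 0, -0.5],
    [-0.2, -0.2, 8.5, 0, 0, 0, -0.5],
    [-0.2, -0.2, 9.7, 0, 0, 0, -0.5]
  ]
}}

```text
t: 3.62
tool_pos: [454.2, -285.4, 29.3]
ee_rot: [-0.001, 0.327, 0.945, 0.001]
wrist_force: [-0.5, 0.5, 0.8]
grip_width: 64.0
```

```bash
python3 -c "
from h import *
go([454.2,-287.2,30],-0.67)
d=imaging.grab_frame('wrist');cv2.imwrite('pics/w4.png',d['frame'][:,:,::-1])"
```

```text
shift cm [-0.11 -0.14 -0.07] turn [ 0.001 -0.003  0.003]
  at [ 454.2 -285.4   29.3] yaw -0.6665 F [-0.52  0.46  0.77] w 64.0 t 3.62
```

View pics/w4.png

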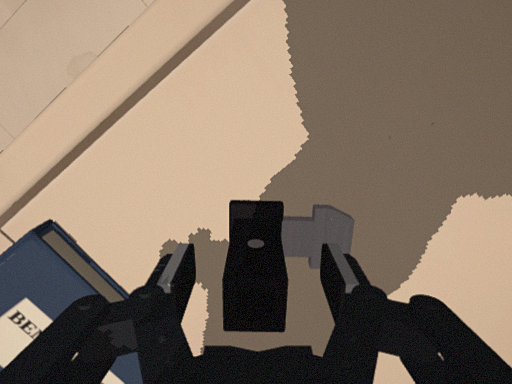

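Emit:
{"fn": "move_arm", "kwargs": {
  "increments": [
    [-0.1, -0.15, 0, 0, 0, 0, -0.5],
    [-0.1, -0.15, 0, 0, 0, 0, 0],
    [-0.1, -0.15, 0, 0, 0, 0, 1],
    [-0.1, -0.15, 0, 0, 0, 0, 1],
    [-0.1, -0.15, 0, 0, 0, 0, 1]
  ]
}}

```text
t: 4.08
tool_pos: [454.1, -287.2, 28.9]
ee_rot: [-0.001, 0.327, 0.945, 0.001]
wrist_force: [0.2, 1.7, 6.0]
grip_width: 25.4
```

Emit:
{"fn": "move_arm", "kwargs": {
  "increments": [
    [0, 0, 0, 0, 0, 0, 1],
    [0, 0, 0, 0, 0, 0, 1],
    [0, 0, 0, 0, 0, 0, 1],
    [0, 0, 0, 0, 0, 0, 1],
    [0, 0, 0, 0, 0, 0, 1]
  ]
}}

```text
t: 4.5
tool_pos: [454.0, -287.1, 28.9]
ee_rot: [-0.001, 0.327, 0.945, 0.001]
wrist_force: [-1.0, 1.0, 2.0]
grip_width: 25.4
```

```bash
python3 -c "
from h import *
go([454.2,-287.2,30],-0.67)
d=imaging.grab_frame('wrist');cv2.imwrite('pics/w5.png',d['frame'][:,:,::-1])"
```

```text
shift cm [-0.02  0.   -0.11] turn [ 0.001 -0.003  0.003]
  at [ 454.  -287.1   28.9] yaw -0.6667 F [-0.97  1.03  1.98] w 25.4 t 4.5
```

View pics/w5.png

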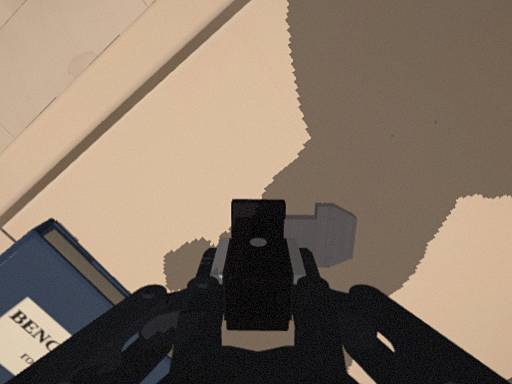

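Emit:
{"fn": "move_arm", "kwargs": {
  "increments": [
    [0, 0, -1, 0, 0, 0, 1],
    [0, 0, -2.5, 0, 0, 0, 1],
    [0, 0, -4.5, 0, 0, 0, 1],
    [0, 0, -6.5, 0, 0, 0, 1],
    [0, 0, -8, 0, 0, 0, 1]
  ]
}}

```text
t: 4.97
tool_pos: [454.2, -287.8, 110.8]
ee_rot: [-0.001, 0.327, 0.945, 0.001]
wrist_force: [2.0, 1.1, -2.4]
grip_width: 25.3
```

```bash
python3 -c "
from h import *
go([550,61,110],-0.212)
d=imaging.grab_frame('wrist');cv2.imwrite('pics/w6.png',d['frame'][:,:,::-1])"
```

```text
shift cm [14.06 33.32  0.15] turn [ 0.002 -0.002 -0.455]
  at [ 454.2 -287.8  110.8] yaw -0.6672 F [ 1.96  1.14 -2.41] w 25.3 t 4.97
```

View pics/w6.png

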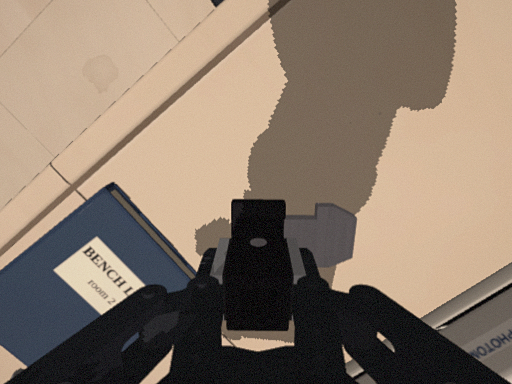

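Emit:
{"fn": "move_arm", "kwargs": {
  "increments": [
    [1.4, 3.4, 0, 0, 0, -0.05, 1],
    [2.8, 6.8, 0, 0, 0, -0.1, 1],
    [4.2, 10.2, 0, 0, 0, -0.15, 1],
    [5.6, 13.6, 0, 0, 0, -0.2, 1],
    [7, 16.6, 0, 0, 0, -0.25, 1]
  ]
}}

```text
t: 5.43
tool_pos: [503.6, -112.6, 113.5]
ee_rot: [0.001, 0.206, 0.979, 0.001]
wrist_force: [-0.1, 0.4, -2.5]
grip_width: 25.5
```

```bash
python3 -c "
from h import *
go([550,61,110],-0.212)"
```

```text
shift cm [ 2.74 17.76  0.39] turn [ 0.002  0.002 -0.202]
  at [ 503.6 -112.6  113.5] yaw -0.4144 F [-0.11  0.45 -2.45] w 25.5 t 5.43
```

Emit:
{"fn": "move_arm", "kwargs": {
  "increments": [
    [0.6, 3.7, 0, 0, 0, -0.05, 1],
    [1.2, 7.4, 0, 0, 0, -0.1, 1],
    [1.8, 11, 0.2, 0, 0, -0.15, 1],
    [2.4, 14.5, 0.4, 0, 0, -0.2, 1],
    [2.7, 17.8, 0.4, 0, 0, -0.202, 1]
  ]
}}

```text
t: 5.85
tool_pos: [549.9, 63.6, 109.5]
ee_rot: [0.001, 0.104, 0.995, 0.001]
wrist_force: [0.5, -0.2, -2.0]
grip_width: 25.4
```

Emit:
{"fn": "move_arm", "kwargs": {
  "increments": [
    [0, 0, 0, 0, 0, 0, 1],
    [0, 0, 0, 0, 0, 0, 1],
    [0, 0, 0, 0, 0, 0, 1],
    [0, 0, 0, 0, 0, 0, 1],
    [0, 0, 0, 0, 0, 0, 1]
  ]
}}

```text
t: 6.27
tool_pos: [549.7, 61.8, 109.7]
ee_rot: [0.001, 0.105, 0.994, 0.001]
wrist_force: [0.8, 0.2, -2.5]
grip_width: 25.3
```

```bash
python3 -c "
from h import *
go([550,61,60],-0.212)
d=imaging.grab_frame('wrist');np.savez('w7.npz',**d);cv2.imwrite('pics/w7.png',d['frame'][:,:,::-1])
f=d['frame'][120:320,200:400,::-1].astype(float);f=np.clip(255*(f/255)**.6,0,255).astype(np.uint8);cv2.imwrite('pics/w7z.png',cv2.resize(f,None,fx=3,fy=3,interpolation=cv2.INTER_CUBIC))
"
```

```text
shift cm [-0.04 -0.07  4.97] turn [0.001 0.002 0.001]
  at [549.7  61.8 109.7] yaw -0.211 F [ 0.83  0.16 -2.55] w 25.3 t 6.27
```

View pics/w7.png

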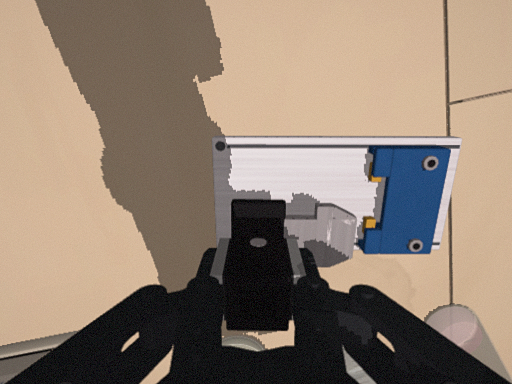

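View pics/w7z.png

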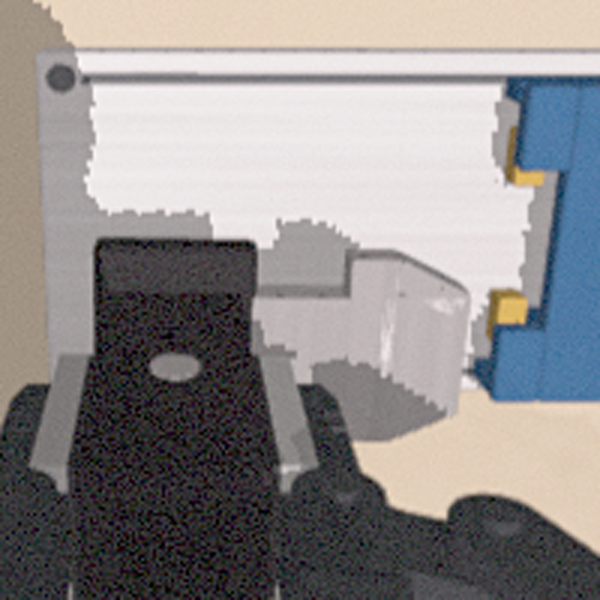

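```bash
python3 -c "
from h import *
d=dict(np.load('w7.npz'))
f=d['frame'][125:275,340:470,::-1];cv2.imwrite('pics/w7y.png',cv2.resize(f,None,fx=5,fy=4,interpolation=cv2.INTER_CUBIC))
"
```

```text
(no output)
```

View pics/w7y.png

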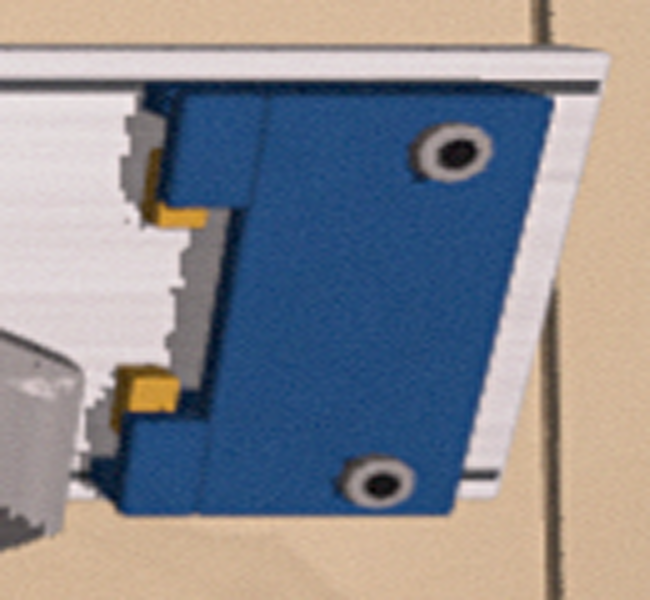

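```bash
python3 -c "
from h import *
d=dict(np.load('w7.npz'))
def z(p): p=np.array(p,float); return (p+.5)/[5,4]-.5+[340,125]
def z3(p): p=np.array(p,float); return (p+.5)/3-.5+[200,120]
g=plane(d,np.r_[z([[598,87],[497,475]]),z3([[62,78],[90,78]])],12)[:,:2];print(g.round(1))
v=g[0]-g[3];print('yaw',np.arctan2(-v[0],v[1]))
s=plane(d,z([[455,152],[380,484]]),34)[:,:2];print('screw',s.round(1),s.mean(0), np.arctan2(-(s[0]-s[1])[1]*-1,0))
w=s[1]-s[0];print('yaw screws',np.arctan2(w[1],w[0]),np.linalg.norm(w))
yd=np.array([.2104,.9776]);xd=np.array([.9776,-.2104])
t=plane(d,z3([[470,290],[455,415]]),89)[:,:2];print('tip',t,t.mean(0))
o=sense()['tool_pos'][:2]
for n,p in(('groovemid',(g[0]+g[1])/2),('screwmid',s.mean(0)),('tip',t.mean(0)),('tcp',o)): print(n,'lateral',(p-[564,124.8])@xd,'along',(p-[564,124.8])@yd)
j=plane(d,z([[180,218],[150,376]]),18)[:,:2];print('jaw',[((p-[564,124.8])@xd,(p-[564,124.8])@yd) for p in j])
b=plane(d,z([[185,97],[128,420]]),30)[:,:2];print('blk',[((p-[564,124.8])@xd,(p-[564,124.8])@yd) for p in b])
"
```

```text
[[543.  228.9]
 [627.3 210.6]
 [502.7  42. ]
 [504.3  49.2]]
yaw -0.21241620826682245
screw [[544.4 194.2]
 [611.1 179.9]] [577.7577165  187.00727096] 1.5707963267948966
yaw screws -0.21113834488703434 68.29951465640661
tip [[549.50113736 121.24142315]
 [576.36255955 115.24278699]] [562.93184845 118.24210507]
groovemid lateral 0.7076264363248518 along 97.28566297134321
screwmid lateral 0.36113383813097366 along 63.70845163755829
tip lateral 0.3355561422953034 along -6.63573716681772
tcp lateral -0.6844444975889478 along -64.45613422738282
jaw [(np.float64(-16.75706015401364), np.float64(30.870672786178112)), (np.float64(17.598788219793803), np.float64(30.030175124203062))]
blk [(np.float64(-43.186496648646084), np.float64(23.910479257439928)), (np.float64(22.19202768602136), np.float64(22.756275304490817))]
```

Emit:
{"fn": "move_arm", "kwargs": {
  "increments": [
    [0, 0, 1.5, 0, 0, 0, 1],
    [0, 0, 3, 0, 0, 0, 1],
    [0, 0, 4.5, 0, 0, 0, 1],
    [0, 0, 5.5, 0, 0, 0, 1],
    [0, 0, 6.2, 0, 0, 0, 1]
  ]
}}

```text
t: 6.73
tool_pos: [549.4, 61.2, 46.7]
ee_rot: [0.0, 0.106, 0.994, 0.0]
wrist_force: [-0.5, 0.3, -1.2]
grip_width: 25.2
```

```bash
python3 -c "
from h import *
go([550.3,61.3,41],-0.212)"
```

```text
shift cm [-0.09  0.03  0.57] turn [ 0.001  0.001 -0.   ]
  at [549.4  61.2  46.7] yaw -0.212 F [-0.51  0.31 -1.25] w 25.2 t 6.73
```

Emit:
{"fn": "move_arm", "kwargs": {
  "increments": [
    [0, 0, 0.1, 0, 0, 0, 1],
    [0, 0, 0.2, 0, 0, 0, 1],
    [0, 0, 0.3, 0, 0, 0, 1],
    [0, 0, 0.4, 0, 0, 0, 1],
    [0, 0, 0.45, 0, 0, 0, 1]
  ]
}}

```text
t: 7.15
tool_pos: [549.8, 61.3, 42.7]
ee_rot: [0.001, 0.106, 0.994, 0.001]
wrist_force: [0.0, -0.2, -2.1]
grip_width: 25.8
```

Emit:
{"fn": "move_arm", "kwargs": {
  "increments": [
    [0, 0, 0.03, 0, 0, 0, 1],
    [0, 0, 0.06, 0, 0, 0, 1],
    [0, 0, 0.09, 0, 0, 0, 1],
    [0, 0, 0.12, 0, 0, 0, 1],
    [0, 0, 0.14, 0, 0, 0, 1]
  ]
}}

```text
t: 7.57
tool_pos: [549.8, 61.4, 41.3]
ee_rot: [0.001, 0.106, 0.994, 0.001]
wrist_force: [-1.0, 0.0, -1.2]
grip_width: 25.6
```

Emit:
{"fn": "move_arm", "kwargs": {
  "increments": [
    [0, 0, 0.02, 0, 0, 0, 1],
    [0, 0, 0.04, 0, 0, 0, 1],
    [0, 0, 0.06, 0, 0, 0, 1],
    [0, 0, 0.06, 0, 0, 0, 1],
    [0, 0, 0.06, 0, 0, 0, 1]
  ]
}}

```text
t: 7.98
tool_pos: [549.8, 61.4, 40.9]
ee_rot: [0.001, 0.106, 0.994, 0.001]
wrist_force: [-0.4, -0.5, 3.6]
grip_width: 25.3
```

Emit:
{"fn": "move_arm", "kwargs": {
  "increments": [
    [0, 0, 0, 0, 0, 0, 1],
    [0, 0, 0, 0, 0, 0, 1],
    [0, 0, 0, 0, 0, 0, 1],
    [0, 0, 0, 0, 0, 0, 1],
    [0, 0, 0, 0, 0, 0, 1]
  ]
}}

```text
t: 8.4
tool_pos: [549.9, 61.3, 40.9]
ee_rot: [0.001, 0.106, 0.994, 0.001]
wrist_force: [-1.1, -0.8, 2.2]
grip_width: 25.5
```

```bash
python3 -c "
from h import *
go([550.3,61.3,41],-0.212);print(toolR(sense()).round(4))
d=imaging.grab_frame('wrist');np.savez('w8.npz',**d)
f=d['frame'][120:320,200:460,::-1].astype(float);f=np.clip(255*(f/255)**.6,0,255).astype(np.uint8);cv2.imwrite('pics/w8z.png',cv2.resize(f,None,fx=3,fy=3,interpolation=cv2.INTER_CUBIC))"
```

```text
shift cm [-0.04  0.01 -0.01] turn [0.001 0.002 0.   ]
  at [549.9  61.3  40.9] yaw -0.212 F [-1.15 -0.79  2.16] w 25.5 t 8.4
[[-0.9776  0.2104  0.0019]
 [ 0.2104  0.9776  0.0011]
 [-0.0017  0.0015 -1.    ]]
```

View pics/w8z.png

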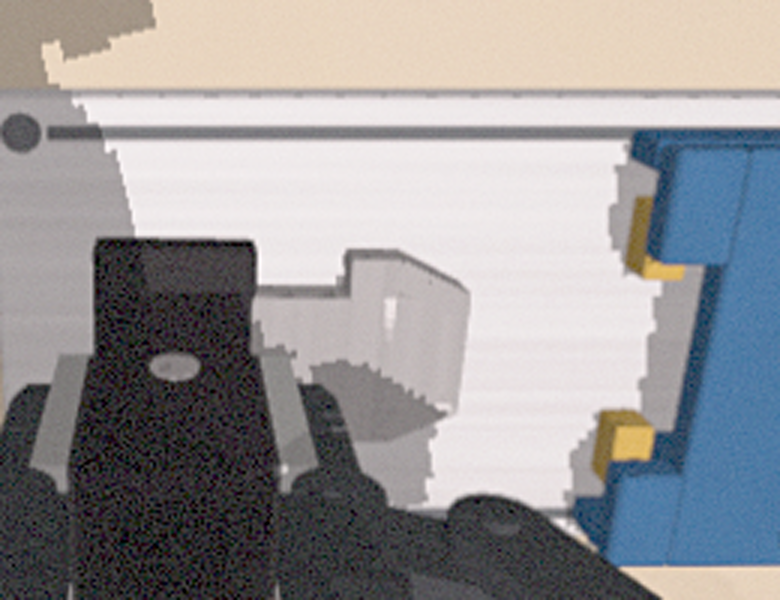

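Emit:
{"fn": "move_arm", "kwargs": {
  "increments": [
    [0, 0.4, 0, 0, 0, 0, 1],
    [0, 0.9, 0, 0, 0, 0, 1],
    [0, 1.4, 0, 0, 0, 0, 1],
    [0, 1.9, 0, 0, 0, 0, 1],
    [0, 2.2, 0, 0, 0, 0, 1]
  ]
}}

```text
t: 8.87
tool_pos: [554.7, 84.1, 40.9]
ee_rot: [0.001, 0.105, 0.994, 0.001]
wrist_force: [-0.5, -0.9, 1.0]
grip_width: 25.6
```

```bash
cat >> h.py <<'E'
def st():
    s=sense(); yd=np.array([.2104,.9776]);xd=np.array([.9776,-.2104]);p=s["tool_pos"][:2]-[564.4,124.8];F=s["wrist_force"]
    print("lat %.2f along %.2f z %.2f | Fx %.2f Fy %.2f Fz %.2f | yaw %.4f w %.1f t %.2f"%(p@xd,p@yd,s["tool_pos"][2],F[:2]@xd,F[:2]@yd,F[2],yaw(s),s["grip_width"],s["t"]))
E
python3 -c "
from h import *
st()"
```

```text
lat -0.87 along -41.86 z 40.92 | Fx -0.30 Fy -0.96 Fz 1.03 | yaw -0.2109 w 25.6 t 8.87
```

Emit:
{"fn": "move_arm", "kwargs": {
  "increments": [
    [0, 0.2, 0, 0, 0, 0, 1],
    [0, 0.4, 0, 0, 0, 0, 1],
    [0, 0.6, 0, 0, 0, 0, 1],
    [0, 0.8, 0, 0, 0, 0, 1],
    [0, 1, 0, 0, 0, 0, 1]
  ]
}}

```text
t: 9.28
tool_pos: [556.8, 93.8, 40.9]
ee_rot: [0.001, 0.105, 0.994, 0.001]
wrist_force: [-0.6, -2.3, 0.9]
grip_width: 25.8
```

Emit:
{"fn": "move_arm", "kwargs": {
  "increments": [
    [0, 0.2, 0, 0, 0, 0, 1],
    [0, 0.4, 0, 0, 0, 0, 1],
    [0, 0.6, 0, 0, 0, 0, 1],
    [0, 0.8, 0, 0, 0, 0, 1],
    [0, 1, 0, 0, 0, 0, 1]
  ]
}}

```text
t: 9.7
tool_pos: [558.8, 103.1, 40.9]
ee_rot: [0.001, 0.106, 0.994, 0.0]
wrist_force: [-1.2, -3.4, 2.0]
grip_width: 25.2
```

```bash
python3 -c "
from h import *
st()"
```

```text
lat -0.87 along -22.41 z 40.92 | Fx -0.42 Fy -3.55 Fz 2.01 | yaw -0.2118 w 25.2 t 9.70
```

```bash
python3 -c "
from h import *
d=imaging.grab_frame('wrist')
f=d['frame'][120:320,200:460,::-1].astype(float);f=np.clip(255*(f/255)**.6,0,255).astype(np.uint8);cv2.imwrite('pics/w9z.png',cv2.resize(f,None,fx=3,fy=3,interpolation=cv2.INTER_CUBIC))"
```

```text
(no output)
```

View pics/w9z.png

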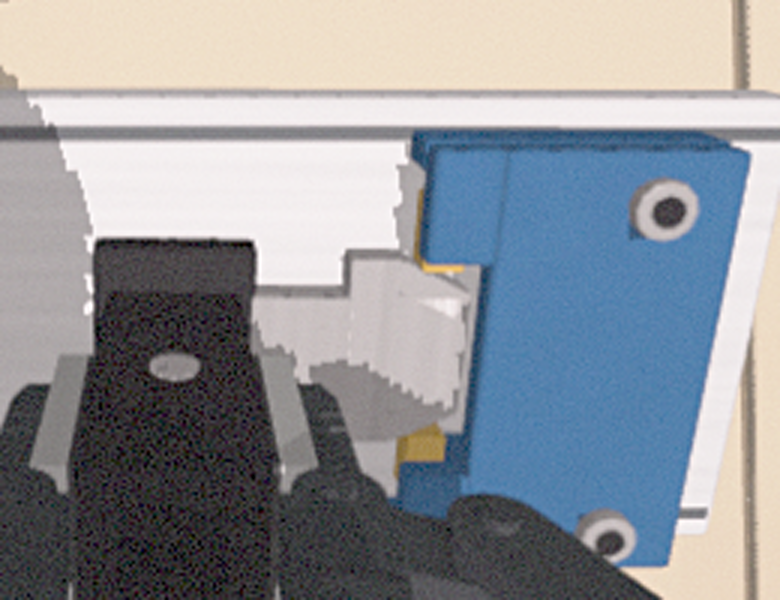

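Tongue is centred between the jaws and entering. I'll continue gently.

Emit:
{"fn": "move_arm", "kwargs": {
  "increments": [
    [0, 0.15, 0, 0, 0, 0, 1],
    [0, 0.3, 0, 0, 0, 0, 1],
    [0, 0.45, 0, 0, 0, 0, 1],
    [0, 0.6, 0, 0, 0, 0, 1],
    [0, 0.75, 0, 0, 0, 0, 1]
  ]
}}

```text
t: 10.17
tool_pos: [560.6, 111.4, 40.9]
ee_rot: [0.001, 0.105, 0.994, 0.001]
wrist_force: [-1.0, -2.5, 1.6]
grip_width: 25.4
```

```bash
python3 -c "
from h import *
st()"
```

```text
lat -0.92 along -13.89 z 40.92 | Fx -0.40 Fy -2.69 Fz 1.57 | yaw -0.2112 w 25.4 t 10.17
```

Emit:
{"fn": "move_arm", "kwargs": {
  "increments": [
    [0, 0.12, 0, 0, 0, 0, 1],
    [0, 0.24, 0, 0, 0, 0, 1],
    [0, 0.36, 0, 0, 0, 0, 1],
    [0, 0.48, 0, 0, 0, 0, 1],
    [0, 0.6, 0, 0, 0, 0, 1]
  ]
}}

```text
t: 10.58
tool_pos: [561.9, 117.4, 40.9]
ee_rot: [0.001, 0.105, 0.994, 0.001]
wrist_force: [-0.8, -2.4, 2.3]
grip_width: 25.2
```

```bash
python3 -c "
from h import *
st()"
```

```text
lat -0.92 along -7.73 z 40.93 | Fx -0.29 Fy -2.47 Fz 2.29 | yaw -0.2111 w 25.2 t 10.58
```

Emit:
{"fn": "move_arm", "kwargs": {
  "increments": [
    [0, 0.06, 0, 0, 0, 0, 1],
    [0, 0.12, 0, 0, 0, 0, 1],
    [0, 0.18, 0, 0, 0, 0, 1],
    [0, 0.24, 0, 0, 0, 0, 1],
    [0, 0.3, 0, 0, 0, 0, 1]
  ]
}}

```text
t: 11.0
tool_pos: [562.3, 119.5, 40.9]
ee_rot: [0.001, 0.106, 0.994, 0.0]
wrist_force: [-2.3, -6.2, 3.5]
grip_width: 25.4
```

```bash
python3 -c "
from h import *
st()"
```

```text
lat -0.94 along -5.63 z 40.89 | Fx -0.96 Fy -6.54 Fz 3.46 | yaw -0.2119 w 25.4 t 11.00
```

Emit:
{"fn": "move_arm", "kwargs": {
  "increments": [
    [0, 0.06, 0, 0, 0, 0, 1],
    [0, 0.12, 0, 0, 0, 0, 1],
    [0, 0.18, 0, 0, 0, 0, 1],
    [0, 0.24, 0, 0, 0, 0, 1],
    [0, 0.3, 0, 0, 0, 0, 1]
  ]
}}

```text
t: 11.42
tool_pos: [562.7, 121.4, 40.9]
ee_rot: [0.001, 0.106, 0.994, -0.0]
wrist_force: [-2.1, -7.0, 3.7]
grip_width: 25.5
```

```bash
python3 -c "
from h import *
st()"
```

```text
lat -0.95 along -3.69 z 40.92 | Fx -0.61 Fy -7.32 Fz 3.68 | yaw -0.2127 w 25.5 t 11.42
```

Emit:
{"fn": "move_arm", "kwargs": {
  "increments": [
    [0, 0.1, 0, 0, 0, 0, 1],
    [0, 0.16, 0, 0, 0, 0, 1],
    [0, 0.22, 0, 0, 0, 0, 1],
    [0, 0.28, 0, 0, 0, 0, 1],
    [0, 0.34, 0, 0, 0, 0, 1]
  ]
}}

```text
t: 11.83
tool_pos: [563.0, 123.3, 41.0]
ee_rot: [0.0, 0.107, 0.994, -0.001]
wrist_force: [-2.2, -8.0, 5.0]
grip_width: 25.5
```

```bash
python3 -c "
from h import *
st()"
```

```text
lat -1.01 along -1.79 z 40.96 | Fx -0.50 Fy -8.27 Fz 5.02 | yaw -0.2139 w 25.5 t 11.83
```

Emit:
{"fn": "move_arm", "kwargs": {
  "increments": [
    [0, 0.1, -0.01, 0, 0, 0, 1],
    [0, 0.16, -0.01, 0, 0, 0, 1],
    [0, 0.22, -0.01, 0, 0, 0, 1],
    [0, 0.28, -0.01, 0, 0, 0, 1],
    [0, 0.32, -0.01, 0, 0, 0, 1]
  ]
}}

```text
t: 12.25
tool_pos: [563.4, 125.2, 41.0]
ee_rot: [-0.0, 0.107, 0.994, -0.002]
wrist_force: [-2.0, -7.1, 4.6]
grip_width: 25.6
```

```bash
python3 -c "
from h import *
st()
d=imaging.grab_frame('wrist')
f=d['frame'][120:320,200:460,::-1].astype(float);f=np.clip(255*(f/255)**.6,0,255).astype(np.uint8);cv2.imwrite('pics/w10z.png',cv2.resize(f,None,fx=3,fy=3,interpolation=cv2.INTER_CUBIC))"
```

```text
lat -1.06 along 0.20 z 41.02 | Fx -0.50 Fy -7.32 Fz 4.55 | yaw -0.2149 w 25.6 t 12.25
```

View pics/w10z.png

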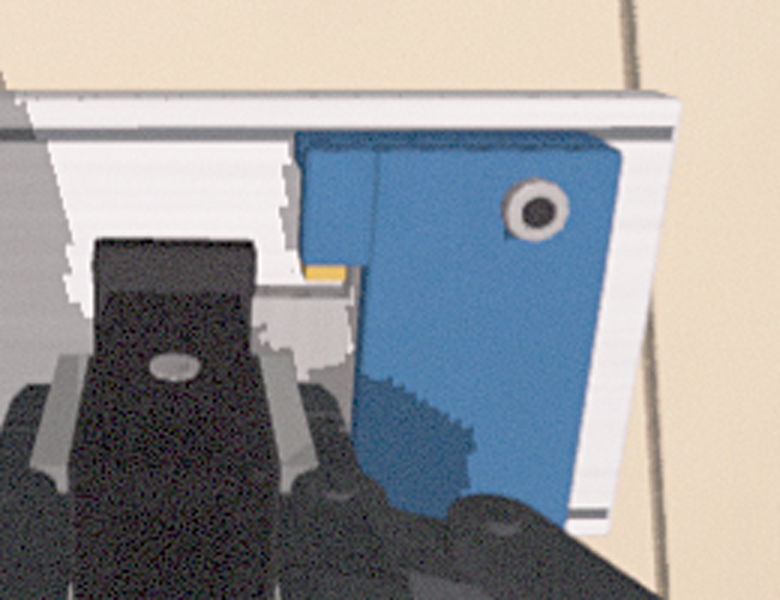

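Emit:
{"fn": "move_arm", "kwargs": {
  "increments": [
    [0, 0.08, -0.01, 0, 0, 0, 1],
    [0, 0.13, -0.01, 0, 0, 0, 1],
    [0, 0.18, -0.01, 0, 0, 0, 1],
    [0, 0.22, -0.01, 0, 0, 0, 1],
    [0, 0.24, -0.01, 0, 0, 0, 1]
  ]
}}

```text
t: 12.72
tool_pos: [563.5, 126.2, 41.1]
ee_rot: [-0.0, 0.108, 0.994, -0.002]
wrist_force: [-2.0, -6.8, 4.1]
grip_width: 25.4
```

```bash
python3 -c "
from h import *
st()
d=imaging.grab_frame('wrist')
f=d['frame'][120:320,200:460,::-1].astype(float);f=np.clip(255*(f/255)**.6,0,255).astype(np.uint8);cv2.imwrite('pics/w11z.png',cv2.resize(f,None,fx=3,fy=3,interpolation=cv2.INTER_CUBIC))"
```

```text
lat -1.13 along 1.18 z 41.07 | Fx -0.50 Fy -7.06 Fz 4.08 | yaw -0.2160 w 25.4 t 12.72
```

View pics/w11z.png

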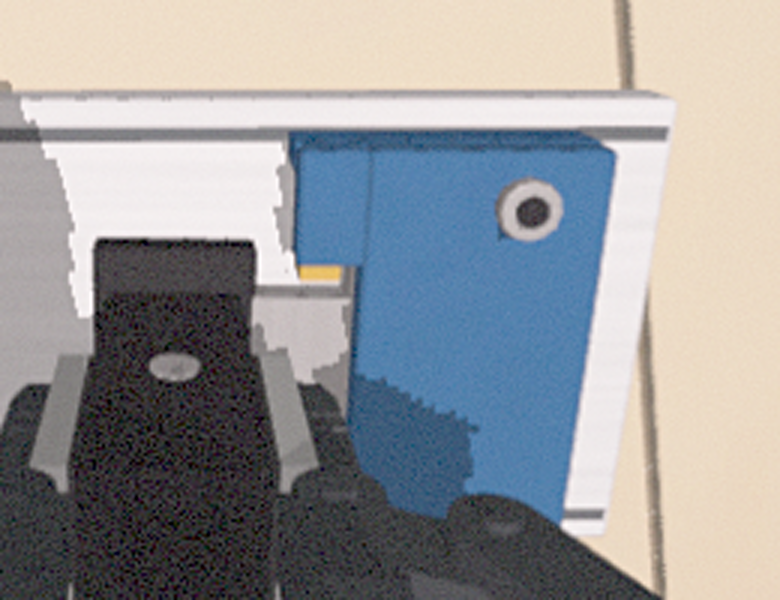

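Emit:
{"fn": "move_arm", "kwargs": {
  "increments": [
    [0, -0.03, 0, 0, 0, 0, 1],
    [0, -0.06, 0, 0, 0, 0, 1],
    [0, -0.1, 0, 0, 0, 0, 1],
    [0, -0.14, 0, 0, 0, 0, 1],
    [0, -0.18, 0, 0, 0, 0, 1]
  ]
}}

```text
t: 13.18
tool_pos: [563.2, 124.6, 41.1]
ee_rot: [-0.0, 0.108, 0.994, -0.002]
wrist_force: [-2.0, -3.6, 1.4]
grip_width: 25.4
```

```bash
python3 -c "
from h import *
st()"
```

```text
lat -1.15 along -0.44 z 41.08 | Fx -1.20 Fy -3.97 Fz 1.36 | yaw -0.2159 w 25.4 t 13.18
```

Emit:
{"fn": "move_arm", "kwargs": {
  "increments": [
    [0, -0.03, 0, 0, 0, 0, 1],
    [0, -0.06, 0, 0, 0, 0, 1],
    [0, -0.09, 0, 0, 0, 0, 1],
    [0, -0.12, 0, 0, 0, 0, 1],
    [0, -0.12, 0, 0, 0, 0, 1]
  ]
}}

```text
t: 13.6
tool_pos: [563.1, 124.3, 41.0]
ee_rot: [-0.0, 0.107, 0.994, -0.002]
wrist_force: [1.0, 1.0, -1.0]
grip_width: 25.7
```

```bash
python3 -c "
from h import *
st()"
```

```text
lat -1.15 along -0.71 z 41.03 | Fx 0.74 Fy 1.19 Fz -0.97 | yaw -0.2151 w 25.7 t 13.60
```

Emit:
{"fn": "move_arm", "kwargs": {
  "increments": [
    [0, 0, 0, 0, 0, 0, 0.3],
    [0, 0, 0, 0, 0, 0, 0],
    [0, 0, 0, 0, 0, 0, -0.3],
    [0, 0, 0, 0, 0, 0, -0.5],
    [0, 0, 0, 0, 0, 0, -0.5]
  ]
}}

```text
t: 14.02
tool_pos: [563.2, 124.3, 41.1]
ee_rot: [-0.0, 0.107, 0.994, -0.002]
wrist_force: [-0.5, 0.2, 0.1]
grip_width: 63.9
```

```bash
python3 -c "
from h import *
st()
d=imaging.grab_frame('wrist');cv2.imwrite('pics/w12.png',d['frame'][:,:,::-1])"
```

```text
lat -1.12 along -0.71 z 41.07 | Fx -0.53 Fy 0.10 Fz 0.06 | yaw -0.2151 w 63.9 t 14.02
```

View pics/w12.png

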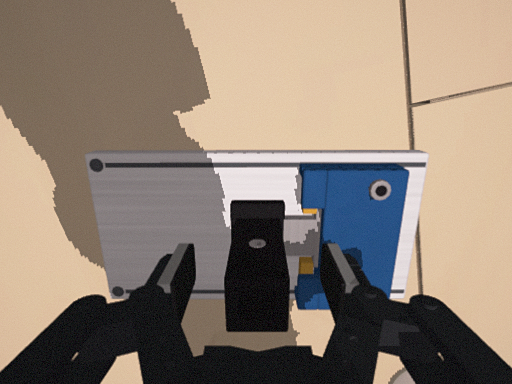

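The holder stayed put and both jaws (px (310,213) and (306,265)) are shut around the neck. I'll retract straight up.

Emit:
{"fn": "move_arm", "kwargs": {
  "increments": [
    [0, 0, -1.5, 0, 0, 0, -0.5],
    [0, 0, -4, 0, 0, 0, -0.5],
    [0, 0, -7, 0, 0, 0, -0.5],
    [0, 0, -10, 0, 0, 0, -0.5],
    [0, 0, -13, 0, 0, 0, -0.5]
  ]
}}

```text
t: 14.48
tool_pos: [562.9, 124.5, 172.3]
ee_rot: [-0.0, 0.108, 0.994, -0.002]
wrist_force: [2.0, 0.5, 0.6]
grip_width: 63.7
```

Emit:
{"fn": "move_arm", "kwargs": {
  "increments": [
    [0, 0, 0, 0, 0, 0, -0.5],
    [0, 0, 0, 0, 0, 0, -0.5],
    [0, 0, 0, 0, 0, 0, -0.5],
    [0, 0, 0, 0, 0, 0, -0.5],
    [0, 0, 0, 0, 0, 0, -0.5]
  ]
}}

```text
t: 14.9
tool_pos: [562.2, 124.4, 171.1]
ee_rot: [-0.001, 0.108, 0.994, -0.002]
wrist_force: [-0.7, -0.2, 0.2]
grip_width: 64.2
```

```bash
python3 -c "
from h import *
st()
d=imaging.grab_frame('wrist');np.savez('w13.npz',**d);cv2.imwrite('pics/w13.png',d['frame'][:,:,::-1])
f=d['frame'][120:320,170:380,::-1];cv2.imwrite('pics/w13z.png',cv2.resize(f,None,fx=3.6,fy=3,interpolation=cv2.INTER_CUBIC))
d=imaging.grab_frame('side');cv2.imwrite('pics/s13.png',cv2.resize(d['frame'][150:270,200:320,::-1],None,fx=5,fy=5,interpolation=cv2.INTER_CUBIC))"
```

```text
lat -2.10 along -0.89 z 171.10 | Fx -0.62 Fy -0.30 Fz 0.20 | yaw -0.2155 w 64.2 t 14.90
```

View pics/w13z.png

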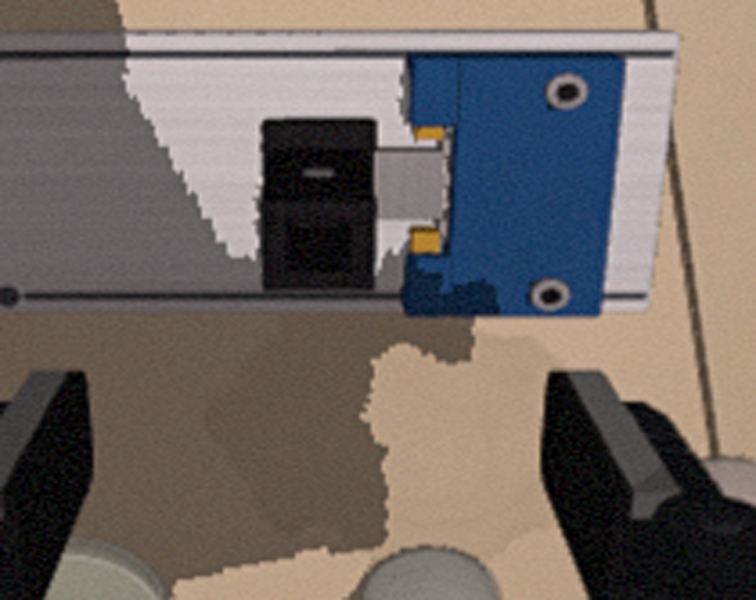

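View pics/s13.png

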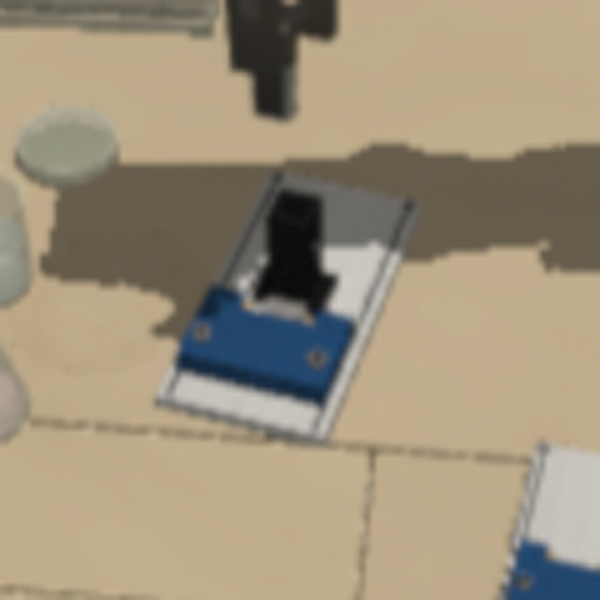

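```bash
python3 -c "
from h import *
print(arm.job_done()); st()"
```

```text
the job is handed in; nothing more can be done
None
the job is handed in; nothing more can be done
```

The cuvette holder is latched in the dock and released, and I handed the job in at about 15 s of the allowed 54 s. No verdict was reported.

**What I did:** I found the dock and holder in the camera images and gripped the column across its ±y faces. I set the holder down on the bare end at about y = -65 mm, with roughly 5 N of contact. I then slid it about 66 mm along the plate in small steps. The push peaked at about 8.3 N and dropped to about 7 N as the jaws snapped. I eased back, opened the gripper and lifted straight up.

**Last checks:**
- **Latch:** On easing back, the holder stopped after about 2 mm and the wrist force reversed to +1.2 N, so the jaws were holding it.
- **Position:** After release it stayed put. The pictures show both brass jaws shut round the neck, with the holder upright, centred and in line with the plate.
- **Bench:** The gripper was clear, with the wrist force near zero. I saw no contact with a bystander, but I did not re-measure their positions.

**Disagreement:** The position of the plate across its length differed by about 1–1.5 mm between cameras, within their stated accuracy of about 2 mm. I relied on the wrist camera's view of the tongue against the plate, which agreed to about 0.4 mm.

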